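# Open the pasta jar

## Task

Take the small green-lidded jar off the pasta jar's gold cap and stand it upright on the round cork mat. Then unscrew the tight gold cap (anticlockwise seen from above) while the wooden rest braces the pasta jar, stop turning once the threads let go, and lift the cap straight up until its lower edge is about 2 cm above the glass rim, without pulling the jar out of its rest. Finish while still holding the cap there, level and centred over the open jar; do not put it down or let go, do not drop the small jar, and leave the other jars and the mug where they are.

Things in the scene. Friction and masses are not known exactly. Their poses are not given: they have to be found in the camera images.
- pasta_jar: Square clear-glass jar of yellow penne, 80 x 80 mm, about 0.7 kg, loose in the wooden rest. Origin: centre of its underside; z up. Square body to 88 mm, then a round neck of 42 mm diameter (50 mm over its three short threads) up to the rim at 116 mm. A springy red seal on the rim pushes the closed cap up with about 15 N.
- rim (a point): Centre of the pasta jar's mouth, on its axis at the glass rim, 116 mm above the jar's underside, hidden under the closed cap; axes as the jar's. Closed, the cap's origin lies 16 mm below this point. The threads free the cap after about 60 to 66 degrees anticlockwise relative to the jar; it rises up to 2 mm meanwhile. From about 93 degrees the cap's lugs bump into the next threads.
- screw_cap: Gold metal screw cap, ribbed, 58 mm diameter, 21 mm high, 50 g. Origin: centre of its lower edge; z up. Closed, its origin is 100 mm above the pasta jar's, its x axis within 0.1 rad of the jar's x. Below its lower edge 12 mm are free down to the jar's shoulder. Starting it takes up to about 1 N m; pulled up before it is free, it lifts the whole jar.
- small_jar: Small round jar, pink contents and pale green lid, 42 mm diameter (lid 43 mm), 60 mm high, 0.12 kg, standing loose on top of the gold cap (its underside 121 mm above the pasta jar's origin). Origin: centre of its underside; z up.
- cork_mat: Round cork mat, 130 mm diameter, 6 mm thick, fixed to the counter, to the robot's left or right. Origin: centre of its underside.
- jar_rest: Wooden jar rest fixed to the counter, 99 x 99 x 30 mm, with a square pocket 83 mm wide and 22 mm deep (floor 8 mm above the counter) that holds the pasta jar's foot and stops it turning (the jar has a few degrees of play). Origin: centre of its underside; its x and y axes run along the pocket's sides.
- lentil_jar: Bystander: round glass jar, brown contents, gold cap, 68 mm diameter, 110 mm high, on whichever side the cork mat is not. Origin: centre of its underside.
- pea_jar: Bystander: round glass jar, green contents, gold cap, 72 mm diameter, 130 mm high, beyond the work to the robot's right. Origin: centre of its underside.
- mug: Bystander: blue ceramic mug, 76 mm diameter, 85 mm high, with a handle, beyond the work to the robot's left. Origin: centre of its underside.
Not all that is in view belongs to the job. There is more than one size of the jar_rest; the one meant has the size given above.

How it is judged:
By the outcome, as a careful person would: the job done as asked, in the order asked, and still so for the second after the job is handed in, while the arm keeps its last pose, push and grip.
It also fails if it takes over 58 s, if anything falls off the work surface, if the arm or the gripper's body presses on something with over 40 N, if the wrist force passes 120 N, or if a joint passes its speed limit or range.

## Robot

A 7-joint arm with a two-finger parallel gripper is mounted at the origin on the work surface. World frame = base frame: x ahead of the robot, y to its left, z up, the work surface at z = 0. Lengths are in m, angles in degrees, forces in N, time in s.
With the tool pointing down it reaches from about 0.425 to 0.925 m from the base axis. Payload 6.8 kg.
Tool frame: the origin (TCP) lies at the very end of the fingers, on their centre line; the grasp point (between the pads) lies 19 mm behind it; z points along the fingers, y is the direction in which the jaws open and shut (so a half turn about z gives the same grasp; the last joint's range is limited). The gripper opens to 85 mm and grips with 20 to 120 N. Pads are 22 mm wide; open, the fingers measure 114 mm over their backs; the gripper's body (76 mm by 85 mm) begins 54 mm behind the grasp point. The pads swing forward as they close: fully open they stand 13 mm farther back than shut.
Start: joints at [-78.329, 27.33, 1.283, 89.118, -0.659, 63.558, -4.761], TCP at [0.207, 0.642, 0.231] pointing down, gripper open.
Joint ranges: [-169.35, 169.35], [-19.33, 120.38], [-80.79, 83.38], [13.8, 139.57], [-78.32, 258.32], [9.67, 109.79], [-169.56, 169.56]. Speed limits (degrees/s): [136.94, 136.94, 180, 180, 180, 180, 180].

## Interface

Orientations are given as [roll, pitch, yaw] about the fixed x, y, z axes, in that order (R = Rz(yaw) Ry(pitch) Rx(roll)).
In Python, from rig import manip, camera gives the robot as it stands. The module is installed in compiled form; this text tells all that it offers.
- The arm moves only by the shell command python3 -m crank 'ROWS' [FORCE]. ROWS is JSON, one flat list of numbers, 7 for each row, row after row: the shift along the tool's x, y, z in m, then the turn, a rotation vector about the tool's x, y, z in rad, then the closure, from 0 (fully open) to 1 (shut). A call has 1 to 8 rows; each row shifts and turns the commanded pose from where the row before left it, along the tool's axes as they then stand; what a row does not reach is not made up. A row lasts 1/10 s, in which the tool goes at most 50 mm and 8.59 degrees, less where a joint would pass 70% of its speed; a pose out of reach is approached as far as the arm can. A call with a gripper value outside its range is refused whole. The fingers move at their own pace and stop on an object; FORCE is the grip in N (left out, the last holds). Time passes only in rows, so rows that do not move let the fingers close. It gives the time, the measured TCP pose, the force and the opening at its end, in the units of the state.
- manip.sense(): the state, without advancing time (a new reading comes with each control period).
- camera(name): name is "scene" or "top" or "wrist"; returns a dict with "color" (420x560x3 uint8, red, green, blue), "K" (3x3 intrinsics, pixels), "rvec" (rotation vector, rad) and "tvec" (3), from world to camera coordinates, as OpenCV has them. Camera axes: x right, y down, z forward; pixel columns grow to the right and rows downward; lengths in m; the calibration is good to about 2 mm. The wrist camera is an equidistant fisheye: a pixel r from the principal point sees the ray r / f radians off the axis. A picture is of the moment at which its call begins. There is no depth.
- manip.close_job(): hands the job in, once; it reports no verdict.
The state is a dict: "t": time; "qpos": joint angles; "dq": joint speeds; "effort": joint torques, N m; "ee_pos": TCP position; "eef_rot": TCP orientation; "contact_force": force on the tool from outside, world axes, zero at the start; "moment": the same for the moment, N m; "gripper_width": finger opening in m.
Only numpy, scipy, OpenCV 4.12 (cv2) and the standard library are available. Lean on these libraries where they do the work, as an engineer would, in place of code of your own. Each camera call takes 0.05 s, during which the arm holds its last target. There are 200 camera calls.

## Working session

There is one attempt and no reset: what is moved stays moved. The work goes in short steps, Python scripts to look and compute and a shell command to move; the robot and the scene stay as the last step left them, time stands still between calls to the robot, and variables do not carry over. Pictures are saved under pics/ and viewed, about 8 in all and at most 12, crops included, and the job is handed in when it is done.

```bash
mkdir -p pics; cat > h.py <<'E'
from rig import manip, camera
import numpy as np, cv2
def ray(c,u,v):
    K=np.array(c["K"]);R=cv2.Rodrigues(np.array(c["rvec"],float))[0];t=np.array(c["tvec"],float).ravel()
    d=np.linalg.inv(K)@[u,v,1]; return -R.T@t, R.T@d
def atz(c,u,v,z):
    o,d=ray(c,u,v); return o+d*(z-o[2])/d[2]
def proj(c,P):
    return cv2.projectPoints(np.array(P,float).reshape(-1,3),np.array(c["rvec"],float),np.array(c["tvec"],float),np.array(c["K"],float),None)[0][:,0]
E
python3 - <<'E'
from h import *
import pickle
print(manip.sense())
for n in("scene","top"):
    c=camera(n); pickle.dump(c,open(n+".pkl","wb")); cv2.imwrite(f"pics/{n}0.png",c["color"][:,:,::-1]); o,_=ray(c,0,0); print(n,o,np.array(c["K"]).tolist())
E
```

```text
{'t': 0.0, 'qpos': array([-78.32858606,  27.37644863,   1.28173023,  89.1775027 ,
        -0.65842211,  63.55721054,  -4.76267142]), 'dq': array([-0.02890856, -0.06669901, -0.0364215 ,  0.01805547,  0.0469319 ,
       -0.0365793 ,  0.03754847]), 'effort': array([ 3.60574522e-04, -5.96455085e+01,  1.60820302e+00, -2.81197643e+01,
        1.24971653e-02,  9.41689534e-03, -6.24309948e-06]), 'ee_pos': array([0.20692989, 0.64188853, 0.23032462]), 'eef_rot': array([-1.79896593e+02,  8.95912270e-03,  1.62133424e+02]), 'contact_force': array([-0.66609354, -0.55998451, -0.41566544]), 'moment': array([ 0.0052379 ,  0.06370824, -0.0146429 ]), 'gripper_width': 0.0854208309807472}
scene [ 1.1119013  -0.62916951  0.6381161 ] [[403.62286423848093, 0.0, 271.4433106744199], [0.0, 403.62286423848093, 209.72996280153677], [0.0, 0.0, 1.0]]
top [ 0.50189805 -0.01624234  0.91308559] [[443.9786505116369, 0.0, 281.1375452846254], [0.0, 443.9786505116369, 209.6176921381132], [0.0, 0.0, 1.0]]
```

View pics/scene0.png

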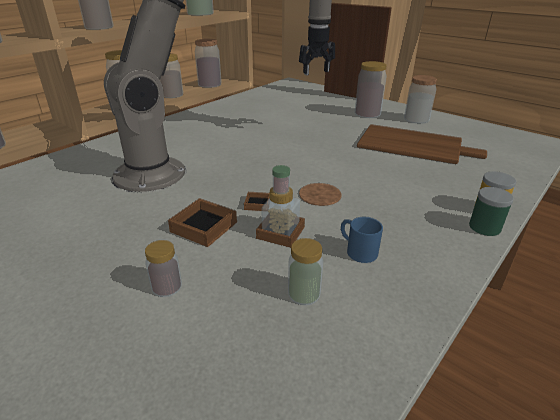

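View pics/top0.png

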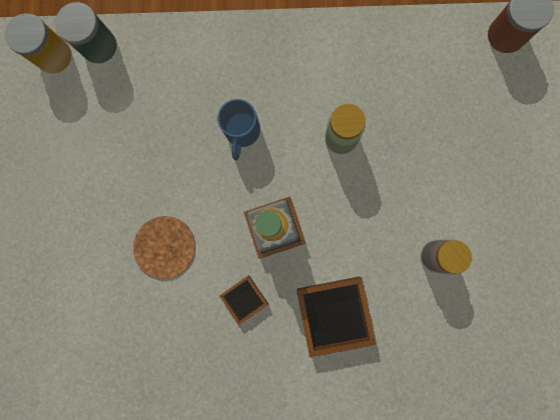

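The scene view shows the rest with the pasta jar at (280,230), the small jar on it at (281,180) and the cork mat at (320,194). In the top view the lid is at (268,224), the rest's centre is about (274,228) and the mat is at (165,248). The mug (239,122), pea jar (346,125) and lentil jar (453,256) are bystanders.

```bash
python3 - <<'E'
from h import *
import pickle
c=pickle.load(open("top.pkl","rb")); im=c["color"]; hsv=cv2.cvtColor(im,cv2.COLOR_RGB2HSV)
def big(m,box):
    x0,y0,x1,y1=box; k=np.zeros_like(m);k[y0:y1,x0:x1]=m[y0:y1,x0:x1]
    cs=cv2.findContours(k,cv2.RETR_EXTERNAL,cv2.CHAIN_APPROX_NONE)[0]; return max(cs,key=cv2.contourArea)
g=big(cv2.inRange(hsv,(35,50,40),(85,255,255)),(240,195,310,262))
print("lid",cv2.minEnclosingCircle(g),cv2.fitEllipse(g)); (u,v),_,_=cv2.fitEllipse(g); print(atz(c,u,v,.189))
m=big(cv2.inRange(hsv,(3,90,50),(20,255,255)),(120,200,210,295)); (u,v),ax,_=cv2.fitEllipse(m); print("mat",u,v,ax,atz(c,u,v,.006), ax[0]/444*.907)
r=big(cv2.inRange(hsv,(3,90,30),(20,255,255)),(235,190,310,265)); 
P=np.array([atz(c,*p[0],.03)[:2] for p in r],np.float32); print("rest",cv2.minAreaRect(P))
# pea, mug, lentil
for n,u,v,z in(("mug",239,118,.085),("pea",348,121,.13),("len",454,257,.11)): print(n,atz(c,u,v,z))
x=cv2.resize(im[185:275,230:320],None,fx=6,fy=6,interpolation=cv2.INTER_CUBIC); 
s=pickle.load(open("scene.pkl","rb"))["color"]; y=cv2.resize(s[160:250,240:290],None,fx=6,fy=6,interpolation=cv2.INTER_CUBIC)
cv2.imwrite("pics/crop.png",np.hstack([x[:,:,::-1],y[:,:250,::-1]]))
E
```

```text
lid ((267.4957580566406, 223.0932159423828), 13.147583961486816) ((267.6212463378906, 223.21337890625), (24.738513946533203, 25.4650821685791), 132.91421508789062)
[0.54661026 0.03821442 0.189     ]
mat 163.66836547851562 247.0951690673828 (60.390995025634766, 62.395240783691406) [0.51037119 0.2670109  0.006     ] 0.1233662893879521
rest ((0.5484921336174011, 0.037172384560108185), (0.09850046783685684, 0.09793372452259064), 17.94072151184082)
mug [0.75573863 0.10054803 0.085     ]
pea [ 0.7326584  -0.10237434  0.13      ]
len [ 0.48886313 -0.28631291  0.11      ]
```

View pics/crop.png

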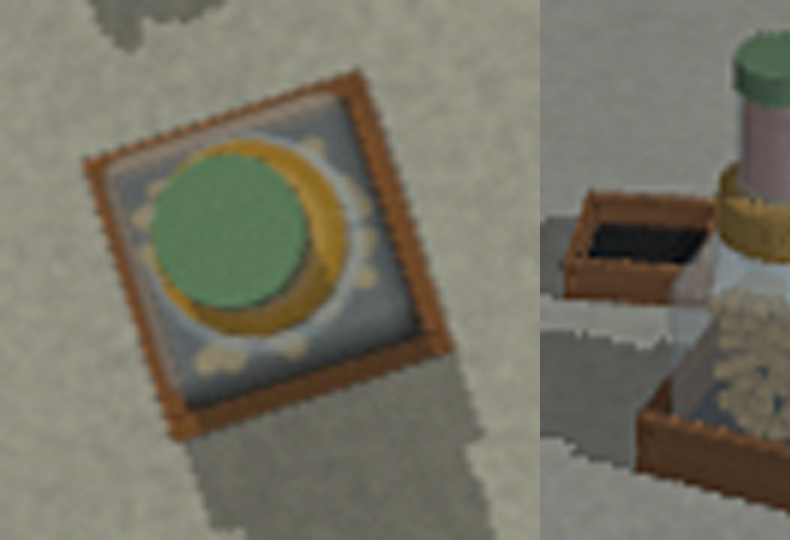

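Sizes agree: the rest measures 98.5 mm and the mat about 125 mm, and the lid lies over the rest. I'm moving over the small jar now.

```bash
python3 -m crank '[-0.02,-0.018,0,0,0,0,0, -0.034,-0.0315,0,0,0,0,0, -0.034,-0.0315,0,0,0,0,0, -0.034,-0.0315,0,0,0,0,0, -0.034,-0.0315,0,0,0,0,0, -0.034,-0.0315,0,0,0,0,0, -0.034,-0.0315,0,0,0,0,0, -0.034,-0.0315,0,0,0,0,0]' 40; python3 -m crank '[-0.034,-0.0315,0,0,0,0,0, -0.034,-0.0315,0,0,0,0,0, -0.034,-0.0315,0,0,0,0,0, -0.034,-0.0315,0,0,0,0,0, -0.034,-0.0315,0,0,0,0,0, -0.034,-0.0315,0,0,0,0,0, -0.03,-0.028,0,0,0,0,0, 0,0,0,0,0,0,0]'
python3 -m crank '[0,0,0,0,0,0.14,0, 0,0,0,0,0,0.14,0, 0,0,0,0,0,0.14,0, 0,0,0,0,0,0.14,0, 0,0,0,0,0,0.14,0, 0,0,0,0,0,0.14,0, 0,0,0,0,0,0.14,0, 0,0,0,0,0,0.14,0]'; python3 - <<'E'
from h import *
s=manip.sense(); print(s["qpos"].round(1),s["ee_pos"],s["eef_rot"],s["contact_force"])
c=camera("wrist"); cv2.imwrite("pics/w1.png",c["color"][:,:,::-1]); print(c["K"],c["rvec"],c["tvec"])
E
```

```text
t: 0.9
ee_pos: [0.3799, 0.3343, 0.2311]
eef_rot: [-180.0, -0.0, 162.1]
contact_force: [0.9, 0.0, 0.1]
gripper_width: 0.0851
t: 1.7
ee_pos: [0.5375, 0.0513, 0.2314]
eef_rot: [-179.9, 0.1, 161.6]
contact_force: [-0.7, 0.5, 0.1]
gripper_width: 0.0855
t: 2.5
ee_pos: [0.535, 0.0587, 0.2309]
eef_rot: [-179.9, -0.0, 97.7]
contact_force: [0.9, 1.0, -0.7]
gripper_width: 0.0853
[-38.5  15.7  31.  109.5  -9.5  57.4   4.4] [0.53501088 0.05873719 0.23092433] [-1.79948665e+02 -1.41038081e-02  9.76796251e+01] [ 0.92103831  1.00813036 -0.66828955]
[[325.1922621    0.         281.05378157]
 [  0.         325.1922621  206.9050952 ]
 [  0.           0.           1.        ]] [-2.80663967 -0.18954279 -0.03130681] [-0.53758194 -0.05533472  0.37656835]
```

View pics/w1.png

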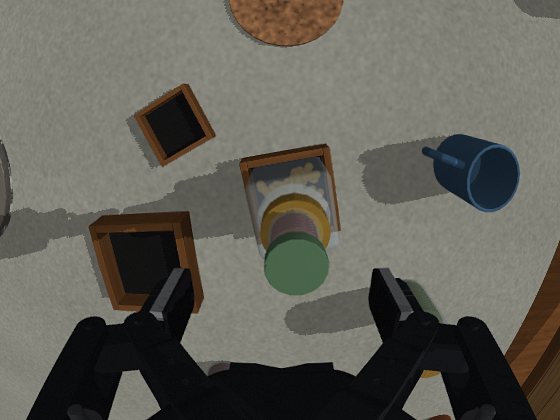

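The wrist view shows the lid at (297,263) ahead of the fingers and the gold cap at (294,225). I'm measuring the lid from this view as well.

```bash
cat >> h.py <<'E'
def wz(c,u,v,z):
    K=np.array(c["K"],float);n=cv2.fisheye.undistortPoints(np.array([[[u,v]]],float),K,np.zeros(4))[0,0]
    R=cv2.Rodrigues(np.array(c["rvec"],float))[0];t=np.array(c["tvec"],float).ravel();o=-R.T@t;d=R.T@[*n,1]
    return o+d*(z-o[2])/d[2]
def totool(dx,dy,yaw):
    a=np.radians(yaw); return dx*np.cos(a)+dy*np.sin(a), dx*np.sin(a)-dy*np.cos(a)
E
python3 - <<'E'
from h import *
c=camera("wrist"); hsv=cv2.cvtColor(c["color"],cv2.COLOR_RGB2HSV)
m=cv2.inRange(hsv,(35,50,40),(85,255,255)); m[:215]=0;m[300:]=0;m[:,:255]=0;m[:,340:]=0
k=max(cv2.findContours(m,0,1)[0],key=cv2.contourArea)
# contour mapped to lid top plane
P=np.array([wz(c,*p[0],.189)[:2] for p in k],np.float32); print(cv2.minEnclosingCircle(P),cv2.fitEllipse(P))
s=manip.sense(); p=np.array(cv2.minEnclosingCircle(P)[0]); 
for q in(p,np.array([.5466,.0382])): print(q,totool(*(q-s["ee_pos"][:2]),s["eef_rot"][2]))
E
```

```text
((0.5472572445869446, 0.040610991418361664), 0.02385012060403824) ((0.5468993186950684, 0.040313832461833954), (0.04156479611992836, 0.04703718051314354), 12.479007720947266)
[0.54725724 0.04061099] (np.float64(-0.019640830614926087), np.float64(0.009574997741702979))
[0.5466 0.0382] (np.float64(-0.02193782080900311), np.float64(0.008590779211702874))
```

```bash
python3 -m crank '[-0.011,0.0045,0,0,0,0,0, -0.010,0.0045,0,0,0,0,0, 0,0,0,0,0,0,0, 0,0,0.02,0,0,0,0, 0,0,0.025,0,0,0,0, 0,0,0.025,0,0,0,0, 0,0,0.013,0,0,0,0, 0,0,0,0,0,0,0]' 40; python3 - <<'E'
from h import *
c=camera("wrist"); cv2.imwrite("pics/w2.png",c["color"][:,:,::-1])
E
```

```text
t: 3.4
ee_pos: [0.5463, 0.0381, 0.1467]
eef_rot: [-179.8, 0.0, 98.0]
contact_force: [-0.8, -0.2, 0.4]
gripper_width: 0.0855
```

View pics/w2.png

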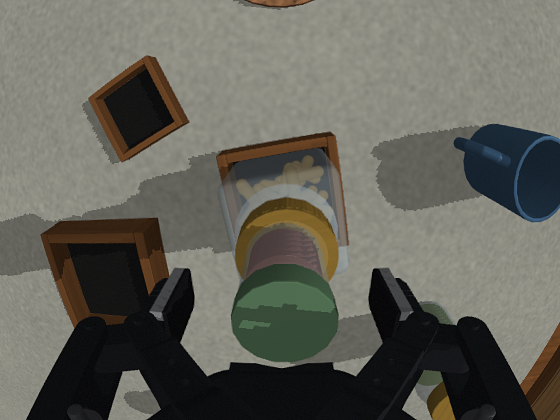

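The lid (285,312) sits centred between the pads (190 and 372). Closing gently, then lifting.

```bash
python3 -m crank '[0,0,0,0,0,0,0.2, 0,0,0,0,0,0,0.35, 0,0,0,0,0,0,0.42, 0,0,0,0,0,0,0.47, 0,0,0,0,0,0,0.52, 0,0,0,0,0,0,0.6, 0,0,0,0,0,0,0.7, 0,0,0,0,0,0,0.7]' 40; python3 -m crank '[0,0,-0.004,0,0,0,0.7, 0,0,-0.01,0,0,0,0.7, 0,0,-0.02,0,0,0,0.7, 0,0,-0.025,0,0,0,0.7, 0,0,-0.01,0,0,0,0.7, 0,0,0,0,0,0,0.7]'
python3 - <<'E'
from h import *
s=manip.sense(); print(s["ee_pos"],s["eef_rot"])
print(totool(*(np.array([.5104,.267])-s["ee_pos"][:2]),s["eef_rot"][2]))
E
```

```text
t: 4.25
ee_pos: [0.5478, 0.0386, 0.1488]
eef_rot: [180.0, -0.0, 98.0]
contact_force: [-1.3, -0.3, 5.5]
gripper_width: 0.0419
t: 4.85
ee_pos: [0.5483, 0.0386, 0.2188]
eef_rot: [179.8, -0.0, 98.0]
contact_force: [0.6, 0.3, -0.6]
gripper_width: 0.0419
[0.54834296 0.03857063 0.21880419] [ 1.79821829e+02 -3.61577100e-02  9.79675620e+01]
(np.float64(0.23148364408092503), np.float64(-0.005913529553119072))
```

```bash
python3 -m crank '[0.02,0,0,0,0,0,0.7, 0.04,-0.001,0,0,0,0,0.7, 0.045,-0.001,0,0,0,0,0.7, 0.045,-0.001,0,0,0,0,0.7, 0.043,-0.001,0,0,0,0,0.7, 0.026,-0.001,0,0,0,0,0.7, 0.0125,-0.001,0,0,0,0,0.7, 0,0,0,0,0,0,0.7]'; python3 -m crank '[0,0,0.02,0,0,0,0.7, 0,0,0.04,0,0,0,0.7, 0,0,0.04,0,0,0,0.7, 0,0,0.04,0,0,0,0.7, 0,0,0.03,0,0,0,0.7, 0,0,0.012,0,0,0,0.7, 0,0,0,0,0,0,0.7, 0,0,0,0,0,0,0.7]'
python3 - <<'E'
from h import *
print(manip.sense()["contact_force"])
c=camera("scene"); cv2.imwrite("pics/s2.png",cv2.resize(c["color"][140:260,240:400,::-1],None,fx=5,fy=5))
E
```

```text
t: 5.65
ee_pos: [0.5084, 0.2681, 0.2162]
eef_rot: [-179.9, 0.0, 98.1]
contact_force: [-0.2, 0.4, -0.8]
gripper_width: 0.0417
t: 6.45
ee_pos: [0.5107, 0.2662, 0.0365]
eef_rot: [179.9, -0.0, 97.9]
contact_force: [-0.6, 1.0, -0.5]
gripper_width: 0.0419
[-0.56440218  0.95233673 -0.52861679]
```

View pics/s2.png

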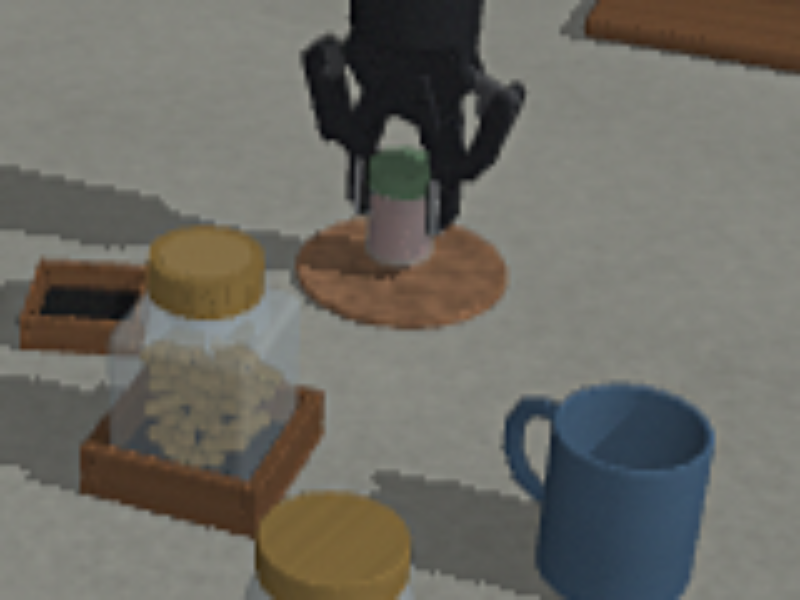

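The small jar is upright in the grip at (400,220), about 1 cm above the mat's centre. Lowering to contact.

```bash
python3 -m crank '[0,0,0.004,0,0,0,0.7, 0,0,0.003,0,0,0,0.7, 0,0,0,0,0,0,0.7]'; for i in 1; do python3 -m crank '[0,0,0.0015,0,0,0,0.7, 0,0,0,0,0,0,0.7]'; python3 -m crank '[0,0,0.0015,0,0,0,0.7, 0,0,0,0,0,0,0.7]'; python3 -m crank '[0,0,0,0,0,0,0.7, 0,0,0,0,0,0,0.7]'; done
```

```text
t: 6.8
ee_pos: [0.5093, 0.2671, 0.0285]
eef_rot: [180.0, -0.0, 98.0]
contact_force: [0.4, -0.2, -0.2]
gripper_width: 0.0418
t: 7.0
ee_pos: [0.5093, 0.2669, 0.0267]
eef_rot: [-180.0, -0.0, 98.0]
contact_force: [-0.0, -0.2, -1.9]
gripper_width: 0.0418
t: 7.2
ee_pos: [0.5096, 0.267, 0.0255]
eef_rot: [180.0, -0.0, 98.0]
contact_force: [-0.3, -0.5, 2.3]
gripper_width: 0.0421
t: 7.4
ee_pos: [0.5095, 0.267, 0.0255]
eef_rot: [180.0, -0.0, 98.0]
contact_force: [-0.9, 0.0, 3.2]
gripper_width: 0.0418
```

Contact at about 3 N. Releasing and rising.

```bash
python3 -m crank '[0,0,0,0,0,0,0.5, 0,0,0,0,0,0,0.45, 0,0,0,0,0,0,0.4, 0,0,0,0,0,0,0.25, 0,0,0,0,0,0,0.1, 0,0,0,0,0,0,0.0, 0,0,0,0,0,0,0, 0,0,0,0,0,0,0]' ; python3 -m crank '[0,0,-0.02,0,0,0,0, 0,0,-0.04,0,0,0,0, 0,0,-0.04,0,0,0,0, 0,0,-0.04,0,0,0,0, 0,0,-0.04,0,0,0,0, 0,0,0,0,0,0,0]'; python3 - <<'E'
from h import *
s=manip.sense();c=camera("top"); cv2.imwrite("pics/t2.png",c["color"][:,:,::-1]); hsv=cv2.cvtColor(c["color"],cv2.COLOR_RGB2HSV)
m=cv2.inRange(hsv,(12,120,60),(32,255,255)); m[:195]=0;m[262:]=0;m[:,:235]=0;m[:,310:]=0
# exclude rest wood: keep yellower hues
m=cv2.morphologyEx(cv2.inRange(hsv,(17,120,60),(32,255,255))&m,cv2.MORPH_OPEN,np.ones((3,3)))
k=max(cv2.findContours(m,0,1)[0],key=cv2.contourArea); e=cv2.fitEllipse(k); print(e,cv2.minEnclosingCircle(k),atz(c,*e[0],.129), "expect dia px",444*.058/(.913-.129))
print(s["ee_pos"],s["eef_rot"],totool(*(np.array([.5485,.0372])-s["ee_pos"][:2]),s["eef_rot"][2]))
E
```

```text
t: 8.2
ee_pos: [0.5094, 0.2669, 0.0253]
eef_rot: [180.0, 0.0, 98.0]
contact_force: [0.2, 0.2, -0.0]
gripper_width: 0.0854
t: 8.8
ee_pos: [0.5126, 0.2682, 0.211]
eef_rot: [179.5, -0.3, 97.9]
contact_force: [0.7, -0.6, -1.3]
gripper_width: 0.0853
((270.9193420410156, 224.3812713623047), (31.105182647705078, 31.56732177734375), 157.9313201904297) ((270.9724426269531, 224.3998260498047), 16.182823181152344) [0.54819455 0.03687557 0.129     ] expect dia px 32.8469387755102
[0.51258893 0.26818065 0.21097132] [179.49754547  -0.28240384  97.93097277] (np.float64(-0.23372633701518183), np.float64(0.003696872319049145))
```

View pics/t2.png

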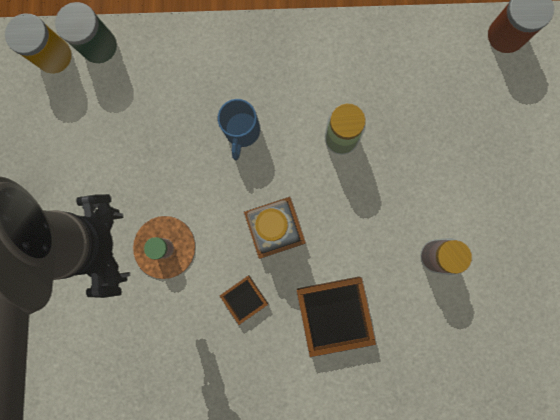

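The small jar stands on the mat (lid at (154,248)), and the bare cap is at (271,224), which gives world (0.548,0.037). Moving over the cap.

```bash
python3 -m crank '[-0.02,0.001,0,0,0,0,0, -0.04,0.001,0,0,0,0,0, -0.045,0.001,0,0,0,0,0, -0.045,0.001,0,0,0,0,0, -0.043,0.001,0,0,0,0,0, -0.027,0.001,0,0,0,0,0, -0.013,0,0,0,0,0,0, 0,0,0,0,0,0,0]'; python3 -m crank '[0,0,0,0,0,0,0, 0,0,0,0,0,0,0]'; python3 - <<'E'
from h import *
s=manip.sense(); print(s["qpos"].round(1),s["moment"])
print(s["ee_pos"],s["eef_rot"],totool(*(np.array([.5483,.0370])-s["ee_pos"][:2]),s["eef_rot"][2]))
E
```

```text
t: 9.65
ee_pos: [0.5471, 0.0354, 0.2045]
eef_rot: [-179.9, 0.0, 97.8]
contact_force: [0.0, 0.1, -0.3]
gripper_width: 0.0857
t: 9.85
ee_pos: [0.5473, 0.0393, 0.2048]
eef_rot: [-180.0, -0.0, 98.1]
contact_force: [0.4, 0.9, 0.1]
gripper_width: 0.0853
[-35.6  18.7  31.1 109.7 -11.8  54.7   9.1] [ 0.05779443 -0.02385214 -0.06385025]
[0.54733502 0.03931495 0.20484556] [-1.79957380e+02 -4.04744117e-02  9.81478006e+01] (np.float64(-0.0024283479070941775), np.float64(0.0006271498988015348))
```

```bash
python3 -m crank '[-0.0025,0.0005,0.01,0,0,0,0, 0,0,0.025,0,0,0,0, 0,0,0.03,0,0,0,0, 0,0,0.025,0,0,0,0, 0,0,0.01,0,0,0,0, 0,0,0.004,0,0,0,0, 0,0,0.002,0,0,0,0, 0,0,0,0,0,0,0]' ; python3 - <<'E'
from h import *
c=camera("wrist"); cv2.imwrite("pics/w3.png",c["color"][:,:,::-1])
E
```

```text
t: 10.65
ee_pos: [0.5491, 0.0347, 0.1]
eef_rot: [179.9, -0.0, 98.0]
contact_force: [0.8, -0.8, 0.1]
gripper_width: 0.0854
```

View pics/w3.png

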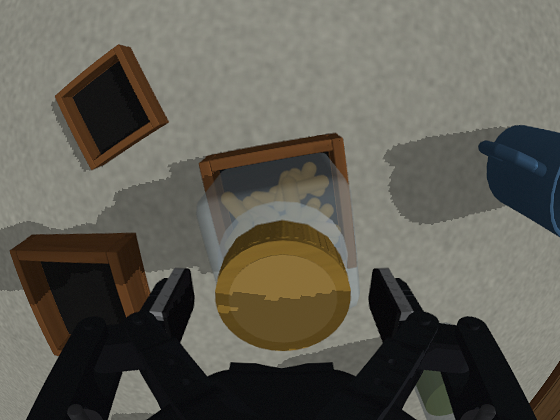

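The cap (283,290) is centred between the pads (281). I'm checking where the tool has settled along its x.

```bash
python3 -m crank '[0,0,0,0,0,0,0, 0,0,0,0,0,0,0]'; python3 - <<'E'
from h import *
c=camera("wrist"); hsv=cv2.cvtColor(c["color"],cv2.COLOR_RGB2HSV)
m=cv2.inRange(hsv,(17,100,30),(32,255,255)); m[:200]=0;m[370:]=0;m[:,:205]=0;m[:,360:]=0
k=max(cv2.findContours(m,0,1)[0],key=cv2.contourArea)
P=np.array([wz(c,*p[0],.129)[:2] for p in k],np.float32)
s=manip.sense();print(s["ee_pos"],s["eef_rot"],s["contact_force"])
print("extent",P.min(0),P.max(0))
E
```

```text
t: 10.9
ee_pos: [0.5489, 0.0346, 0.0999]
eef_rot: [179.9, -0.0, 98.0]
contact_force: [-0.3, -0.4, -0.1]
gripper_width: 0.0853
[0.54878963 0.03461467 0.09979708] [ 1.79944233e+02 -1.22490216e-02  9.79610366e+01] [ 0.01674263 -1.10828342 -0.05587398]
extent [0.52015835 0.00697577] [0.57811934 0.07302168]
```

```bash
python3 -m crank '[0.002,0,0,0,0,0,0, 0,0,0,0,0,0,0.15, 0,0,0,0,0,0,0.22, 0,0,0,0,0,0,0.28, 0,0,0,0,0,0,0.32, 0,0,0,0,0,0,0.36, 0,0,0,0,0,0,0.45, 0,0,0,0,0,0,0.6]' 100; python3 -m crank '[0,0,0,0,0,0,0.6, 0,0,0,0,0,0,0.6, 0,0,0,0,0,0,0.6]'; python3 - <<'E'
from h import *
s=manip.sense();print(s["ee_pos"],s["eef_rot"],s["contact_force"],s["moment"],s["qpos"].round(1))
E
```

```text
t: 11.75
ee_pos: [0.5492, 0.0367, 0.1001]
eef_rot: [179.9, -0.0, 98.0]
contact_force: [1.9, -0.2, 5.0]
gripper_width: 0.0558
t: 12.05
ee_pos: [0.5492, 0.0367, 0.1001]
eef_rot: [179.9, -0.0, 98.0]
contact_force: [1.4, 0.1, 5.6]
gripper_width: 0.0556
[0.54918471 0.03666322 0.10005414] [ 1.79890677e+02 -1.42514294e-02  9.79546689e+01] [1.4478552  0.05079198 5.61146351] [ 0.09370306 -0.13981727 -0.11917704] [-31.5  27.3  27.2 114.3 -18.1  42.4  14.5]
```

```bash
python3 -m crank '[0,0,0,0,0,-0.03,0.6, 0,0,0,0,0,-0.04,0.6, 0,0,0,0,0,-0.05,0.6, 0,0,-0.0001,0,0,-0.05,0.6, 0,0,-0.0001,0,0,-0.05,0.6, 0,0,0,0,0,0,0.6]'; python3 - <<'E'
from h import *
s=manip.sense();print(s["ee_pos"],s["eef_rot"],s["contact_force"],s["moment"])
E
```

```text
t: 12.65
ee_pos: [0.5491, 0.0364, 0.1003]
eef_rot: [179.9, 0.0, 110.6]
contact_force: [0.8, 1.2, 6.4]
gripper_width: 0.0557
[0.54907938 0.03639651 0.10032613] [1.79900585e+02 1.46750329e-02 1.10639438e+02] [0.83777418 1.15080019 6.41815088] [-0.1127823   0.00301499  0.07408079]
```

```bash
for i in 1; do python3 -m crank '[0,0,-0.0001,0,0,-0.05,0.6, 0,0,-0.0001,0,0,-0.05,0.6, 0,0,-0.0001,0,0,-0.05,0.6]'; python3 -c "
from h import *
print(manip.sense()['moment'])"; python3 -m crank '[0,0,-0.0001,0,0,-0.05,0.6, 0,0,-0.0001,0,0,-0.05,0.6, 0,0,-0.0001,0,0,-0.05,0.6]';  python3 -c "
from h import *
print(manip.sense()['moment'])"; done; python3 - <<'E'
from h import *
c=camera("scene"); a=cv2.resize(c["color"][170:250,240:320,::-1],None,fx=5,fy=5)
c=camera("top"); b=cv2.resize(c["color"][180:260,230:310,::-1],None,fx=5,fy=5)
cv2.imwrite("pics/s3.png",np.hstack([a,b]))
E
```

```text
t: 12.95
ee_pos: [0.5491, 0.0361, 0.1006]
eef_rot: [179.9, 0.1, 119.2]
contact_force: [2.0, 0.4, 6.7]
gripper_width: 0.0558
[-0.20582161 -0.07554315 -0.1823417 ]
t: 13.25
ee_pos: [0.5492, 0.0359, 0.1008]
eef_rot: [179.9, 0.1, 127.8]
contact_force: [1.6, -0.4, 4.8]
gripper_width: 0.0559
[-0.33890428 -0.20847259 -0.14532289]
```

View pics/s3.png

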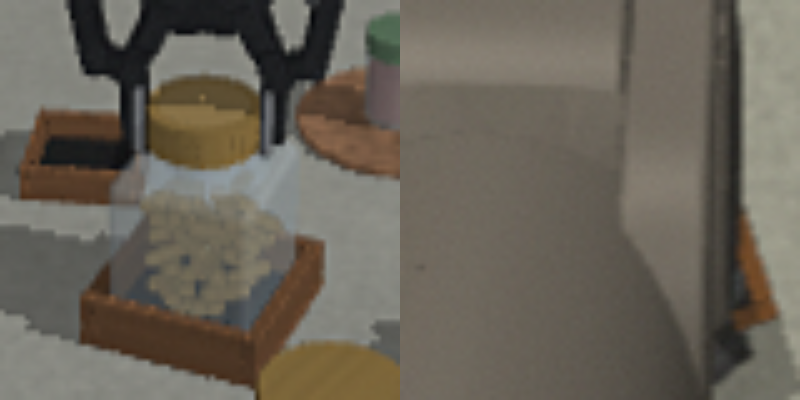

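The fingers hold the cap at (205,120 in the crop), and the jar is still seated in its rest. Turned 30° so far, so I'm continuing.

```bash
python3 -m crank '[0,0,-0.0001,0,0,-0.05,0.6, 0,0,-0.0001,0,0,-0.05,0.6, 0,0,-0.0001,0,0,-0.05,0.6, 0,0,-0.0001,0,0,-0.05,0.6, 0,0,-0.0001,0,0,-0.05,0.6]'; python3 -c "
from h import *
print(manip.sense()['moment'])"; python3 -m crank '[0,0,-0.0001,0,0,-0.05,0.6, 0,0,-0.0001,0,0,-0.05,0.6, 0,0,-0.0001,0,0,-0.05,0.6]';  python3 -c "
from h import *
print(manip.sense()['moment'])"; python3 -m crank '[0,0,-0.0001,0,0,-0.05,0.6, 0,0,-0.0001,0,0,-0.05,0.6, 0,0,-0.0001,0,0,-0.05,0.6]';  python3 -c "
from h import *
print(manip.sense()['moment'])"
```

```text
t: 13.85
ee_pos: [0.549, 0.036, 0.1012]
eef_rot: [180.0, 0.1, 142.1]
contact_force: [2.1, -0.7, 6.3]
gripper_width: 0.0556
[-0.31869816 -0.16896747 -0.08674757]
t: 14.15
ee_pos: [0.5488, 0.0361, 0.1015]
eef_rot: [180.0, 0.1, 150.7]
contact_force: [-0.0, -1.2, 5.9]
gripper_width: 0.0554
[-0.26027124 -0.02277752 -0.06497147]
t: 14.45
ee_pos: [0.5487, 0.0361, 0.1017]
eef_rot: [180.0, 0.0, 159.3]
contact_force: [-0.3, -0.3, 5.9]
gripper_width: 0.0559
[-0.23289751  0.05712555 -0.08504886]
```

```bash
python3 -m crank '[0,0,-0.0001,0,0,-0.05,0.6, 0,0,-0.0001,0,0,-0.05,0.6]';  python3 -c "
from h import *
print(manip.sense()['moment'])"; python3 -m crank '[0,0,-0.0001,0,0,-0.05,0.6, 0,0,-0.0001,0,0,-0.05,0.6,0,0,0,0,0,0,0.6]';  python3 -c "
from h import *
print(manip.sense()['moment'])
c=camera('wrist'); cv2.imwrite('pics/w4.png',c['color'][:,:,::-1])"
```

```text
t: 14.65
ee_pos: [0.5487, 0.0362, 0.1021]
eef_rot: [180.0, 0.0, 165.0]
contact_force: [-0.1, -0.6, 8.0]
gripper_width: 0.056
[-0.18185485  0.09554288 -0.05232859]
t: 14.95
ee_pos: [0.5487, 0.0364, 0.1024]
eef_rot: [180.0, 0.1, 170.7]
contact_force: [0.2, 0.0, 7.5]
gripper_width: 0.0562
[-0.13839279  0.02019485 -0.03524152]
```

View pics/w4.png

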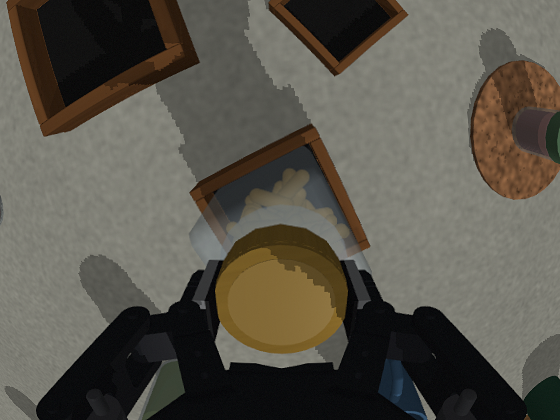

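Turned 72.7°; the cap is centred at (282,290) in the pads and the jar is seated in the rest. I'll add about 4° for jar play, then test-lift gently.

```bash
python3 -m crank '[0,0,0,0,0,-0.035,0.6, 0,0,0,0,0,-0.035,0.6, 0,0,0,0,0,0,0.6]';  python3 -m crank '[0,0,-0.001,0,0,0,0.6, 0,0,0,0,0,0,0.6]'; python3 -m crank '[0,0,-0.001,0,0,0,0.6, 0,0,0,0,0,0,0.6]'; python3 -m crank '[0,0,-0.001,0,0,0,0.6, 0,0,0,0,0,0,0.6]'
```

```text
t: 15.3
ee_pos: [0.5487, 0.0364, 0.1023]
eef_rot: [180.0, 0.1, 174.7]
contact_force: [-0.0, -0.6, 6.9]
gripper_width: 0.0554
t: 15.5
ee_pos: [0.5486, 0.0365, 0.1031]
eef_rot: [180.0, 0.1, 174.7]
contact_force: [-0.5, 0.1, 6.0]
gripper_width: 0.0557
t: 15.7
ee_pos: [0.5481, 0.0367, 0.1034]
eef_rot: [180.0, -0.0, 174.7]
contact_force: [1.8, 1.4, 0.2]
gripper_width: 0.0557
t: 15.9
ee_pos: [0.5478, 0.0367, 0.1043]
eef_rot: [180.0, -0.0, 174.7]
contact_force: [2.2, 1.1, -1.7]
gripper_width: 0.0557
```

```bash
python3 -m crank '[0,0,-0.001,0,0,0,0.6, 0,0,0,0,0,0,0.6]'; python3 -m crank '[0,0,-0.001,0,0,0,0.6, 0,0,0,0,0,0,0.6]'; python3 -m crank '[0,0,0,0,0,0,0.6]'; python3 - <<'E'
from h import *
c=camera("scene"); a=cv2.resize(c["color"][170:250,240:320,::-1],None,fx=7,fy=7,interpolation=cv2.INTER_CUBIC)
cv2.imwrite("pics/s4.png",a)
E
```

```text
t: 16.1
ee_pos: [0.548, 0.0367, 0.1055]
eef_rot: [180.0, -0.0, 174.7]
contact_force: [2.2, 1.2, -2.1]
gripper_width: 0.056
t: 16.3
ee_pos: [0.5481, 0.0366, 0.1067]
eef_rot: [180.0, -0.0, 174.7]
contact_force: [1.7, 1.9, -1.3]
gripper_width: 0.0559
t: 16.4
ee_pos: [0.5482, 0.0366, 0.1066]
eef_rot: [180.0, -0.0, 174.7]
contact_force: [0.6, 1.2, -0.7]
gripper_width: 0.056
```

Only the cap's weight is left on the wrist (−0.7 N), so the threads are free and the jar is not being lifted. Lifting on.

```bash
python3 -m crank '[0,0,-0.002,0,0,0,0.6, 0,0,-0.003,0,0,0,0.6, 0,0,-0.003,0,0,0,0.6, 0,0,-0.003,0,0,0,0.6]'; python3 -m crank '[0,0,-0.004,0,0,0,0.6, 0,0,-0.004,0,0,0,0.6, 0,0,-0.004,0,0,0,0.6, 0,0,-0.004,0,0,0,0.6, 0,0,-0.0025,0,0,0,0.6, 0,0,0,0,0,0,0.6, 0,0,0,0,0,0,0.6, 0,0,0,0,0,0,0.6]'; python3 - <<'E'
from h import *
s=manip.sense();print(s["ee_pos"],s["eef_rot"])
c=camera("scene"); a=cv2.resize(c["color"][160:240,240:340,::-1],None,fx=8,fy=7,interpolation=cv2.INTER_CUBIC)
print("rim,cap edge px",proj(c,[[.5485,.0372,.124],[.5485,.0372,.144],[.5485,.0372,.165],[.5485,.0372,.096]]))
cv2.imwrite("pics/s5.png",a)
E
```

```text
t: 16.85
ee_pos: [0.548, 0.0362, 0.1179]
eef_rot: [-180.0, -0.0, 174.7]
contact_force: [-0.4, 0.6, -0.7]
gripper_width: 0.056
t: 17.65
ee_pos: [0.548, 0.0365, 0.1359]
eef_rot: [-180.0, -0.0, 174.7]
contact_force: [-0.1, 0.1, -1.0]
gripper_width: 0.056
[0.54802209 0.03654091 0.13588579] [-1.79995411e+02 -2.28435639e-02  1.74742600e+02]
rim,cap edge px [[279.91537488 192.42842182]
 [279.98231524 185.47259614]
 [280.05418744 178.00429841]
 [279.82404182 201.91891306]]
```

View pics/s5.png

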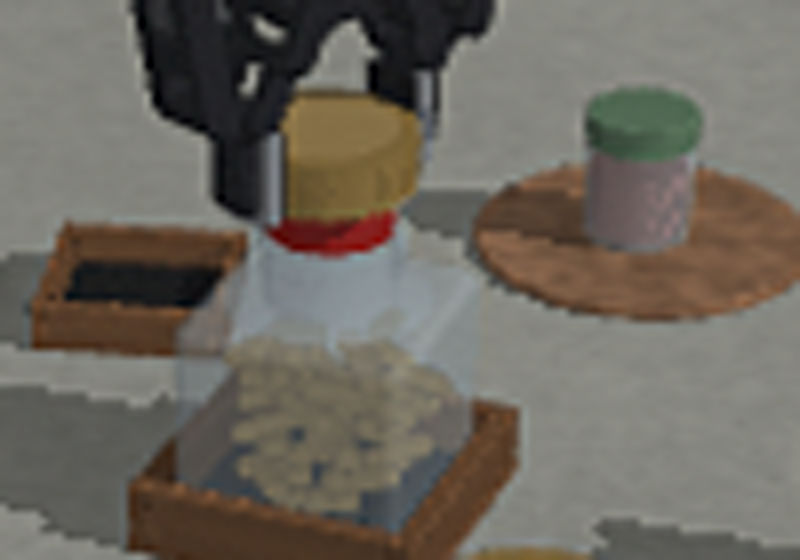

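The jar is seated in the rest, the mouth's red seal shows (col 332, row 240 of the crop), the raised cap is level above it, and the small jar is upright on the mat. One numeric check of height and centring.

```bash
python3 - <<'E'
from h import *
c=camera("scene"); h=cv2.cvtColor(c["color"],cv2.COLOR_RGB2HSV); h[:]=h
d=np.array([.646,-.763])
o=np.array([.548,.0365]); j=np.array([.5485,.0372])
for n,p in(("cap low front z.144",[*(o+.029*d),.144]),("cap top back z.165",[*(o-.029*d),.165]),("cap right",[*(o+.029*np.array([.763,.646])),.154]),("rim front r.021",[*(j+.021*d),.124]),("rim L",[*(j-.021*np.array([.763,.646])),.124]),("rim R",[*(j+.021*np.array([.763,.646])),.124])): print(n,proj(c,p)[0].round(2))
g=cv2.inRange(h,(17,100,40),(32,255,255)); r=cv2.inRange(h,(0,170,60),(4,255,255))|cv2.inRange(h,(175,150,60),(180,255,255))
for n,m in(("gold",g),("red",r)):
    k=np.zeros_like(m);k[168:206,268:298]=m[168:206,268:298]; y,x=np.nonzero(k); print(n,x.min(),x.max(),y.min(),y.max(), "cols red bottom row",x[y==y.max()])
E
```

```text
cap low front z.144 [279.59 191.43]
cap top back z.165 [279.77 172.52]
cap right [291.45 182.07]
rim front r.021 [279.88 196.76]
rim L [271.54 192.36]
rim R [288.3 192.5]
gold 275 292 173 190 cols red bottom row [276 277 278 279 280 281 282 283 284 285]
red 274 288 191 195 cols red bottom row [276 277 278 279 280 281 282 283 284 285]
```

The cap's lower edge, top and side agree with a 20 mm gap to within about 1 px. The cap and seal share the same 1 px sideways offset, so they are concentric. Handing in.

```bash
python3 -c "
from h import *
print(manip.sense()['contact_force']); print(manip.close_job())"
```

```text
[ 0.06314008  0.03259256 -0.88616444]
the job is handed in; nothing more can be done
None
```

The job is done and handed in at about 18 s of the 58 s allowed; no verdict was reported.

- **Small jar:** I took it off the gold cap and set it upright near the centre of the cork mat, with about 3 N of contact before release. The last picture shows it still standing there.
- **Unscrewing:** I gripped the cap at 100 N and turned it anticlockwise by about 77° at the tool. That is past the 60–66° release plus jar play, and short of 93°.
- **Lift:** On the way up, the wrist force fell to roughly the cap's own weight (−0.7 to −1 N). So the threads had let go and the jar was not being lifted.
- **Final pose:** The arm is still holding the cap level. Its lower edge is about 20 mm above the glass rim, based on the 36 mm the tool rose since gripping. The edges seen in the scene camera match this within about 1 px (roughly 2.5 mm).
- **Centring:** The cap and the red seal show the same sideways offset of about 1 px, so the cap is centred to within about 1–2 mm.

No check failed. Two things I did not measure: I inferred that the cap did not slip in the pads from the free lift, and I did not measure the mug and other jars again. The arm never went near them.

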